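# Push the lint screen home and start the dryer

### The arm

A 6-joint arm with a two-finger parallel gripper is mounted at the origin on the work surface. World frame = base frame: x ahead of the robot, y to its left, z up, the work surface at z = 0. Lengths are in mm, angles in degrees, forces in N, time in s.
With the tool pointing down it reaches from about 300 to 850 mm from the base axis. Payload 4.2 kg.
Tool frame: the origin (TCP) lies at the very end of the fingers, on their centre line; the grasp point (between the pads) lies 19 mm behind it (env.grip_point_offset is the distance from the TCP to the grasp point, in mm); z points along the fingers, y is the line along which they close (so a half turn about z gives the same grasp; the last joint's range is limited). The gripper opens to 91 mm and grips with 3 to 60 N. Pads are 32 mm wide; open, the fingers measure 118 mm over their backs; the gripper's body (76 mm by 178 mm) begins 60 mm behind the grasp point.
Start: joints at [-66.52, 18.312, 89.639, -0, 72.044, -1.146], TCP at [239.601, -522.718, 213.976] pointing down, gripper open.
Joint ranges: [-177.97, 177.97], [-48.28, 115.42], [12.27, 149.76], [-77.06, 257.06], [2.81, 150.46], [-146.56, 146.56]. Speed limits (degrees/s): [147.25, 147.25, 180, 180, 180, 180].

### API

Orientations are given as [roll, pitch, yaw] about the fixed x, y, z axes, in that order (R = Rz(yaw) Ry(pitch) Rx(roll)).
In Python, from workcell import env gives the robot as it stands. The module is installed in compiled form; this text tells all that it offers.
- The arm moves only by the tool arm_command, never from a script. Its argument "rows" is a list of rows, each an object with "delta_pos": the shift along the tool's x, y, z in mm, a list of three; "roll": the turn about the tool's z in units of 5 degrees (1.0 is 5 degrees); "jaw": the opening in per cent of the stroke, from 0 (shut) to 100 (fully open). A call has 1 to 20 rows; each row is the pose to reach, as a shift and turn from the pose commanded when the call began, along the tool's axes at that moment; what a row does not reach only later rows make up. A row lasts 1/12 s, in which the tool goes at most 41.7 mm and 7.16 degrees, less where a joint would pass 70% of its speed; a pose out of reach is approached as far as the arm can. A call with a gripper value outside its range is refused whole. The fingers move at their own pace and stop on an object; "squeeze" is the grip in N (left out, the last holds). Time passes only in rows, so rows that repeat a pose let the fingers close. It gives the time, the measured TCP pose, the force, the opening and the grip force at its end, in the units of the state.
- env.state(): the state, without advancing time (a new reading comes with each control period).
- env.grab_frame(name): name is "scene" or "top" or "wrist"; returns a dict with "img" (400x640x3 uint8, blue, green, red), "z_map" (400x640 float32, mm along the optical axis (not along the pixel's ray), 0 where there is no reading), "fov_y" (degrees; the focal length in pixels is half the picture's height over the tangent of half this angle, whatever the lens; pixels are square), "cx", "cy" (the principal point, pixels), "dist" ([k1, k2, p1, p2, k3] as OpenCV has them; the pictures are not rectified), "R" (3x3) and "t" (3): a world point X has camera coordinates R X + t; the wrist camera has in their place "T_tool_cam" (4x4, takes a point from camera to tool coordinates, whose origin is the TCP and whose axes are the flange's). Camera axes: x right, y down, z forward; pixel columns grow to the right and rows downward; lengths in mm; the calibration is good to about 2 mm. A picture is of the moment at which its call begins: read the wrist's pose just before it.
- env.job_done(): hands the job in; it is judged then, once.
The state is a dict: "time_s": time; "qpos": joint angles; "qvel": joint speeds; "effort": joint torques, N m; "ee_pos": TCP position; "ee_rot": TCP orientation; "force": force on the tool from outside, world axes, zero at the start; "torque": the same for the moment, N m; "gripper_width": finger opening in mm; "gripper_force": force on a finger pad.
Only numpy, scipy, OpenCV 4.12 (cv2) and the standard library are available. Lean on these libraries where they do the work, as an engineer would, in place of code of your own. Each camera call takes 0.05 s, during which the arm holds its last target. There are 200 camera calls.

### The job

The lint screen on top of the dryer is standing up out of its slot: push it straight down with the fingertips until its cover plate is fully home on the top, and only then press the dryer's start button (the large round one) all the way in, hold it in for a good second, let it spring back and withdraw. Press gently, do not pull the screen out or lift anything, and leave the two dials, the small square button and the things standing on the dryer alone.

Things in the scene. Friction and masses are not known exactly. Their poses are not given: they have to be found in the camera images.
- dryer: White enamelled clothes dryer, 620 (x) by 660 (y) mm in plan, on the floor in front of the robot; fixed. Origin: centre of its flat top (the deck), 110 mm above the robot's mounting surface. x runs along its width, y from rear to front (door), z up. The console, 125 mm high, stands along the whole rear of the deck (y -330 to -165 mm).
- console_face (a point): Point on the middle line of the console's sloping face, at x 0, y -225, z 77 mm in the dryer's frame; point axes are the dryer's. The face slopes 38 degrees from level, rising to the rear: normal (0, 0.616, 0.788). Along the middle line stand (x in mm): large timer dial -245, start button -150, small square button -95, small heat dial -30; the rest is plain.
- lint_grip (a point): Middle of the top of the lint screen's finger grip: a bar 110 (x) by 16 (y) by 14 mm high on the screen's flat white cover plate, 230 (x) by 70 (y) by 6 mm thick. Axes as the dryer's. The plate is just in front of the console, centred at x -165, y -85 mm in the dryer's frame; the grip's top is 20 mm above the deck when home. Push anywhere on grip or plate.
- lint (a joint): How far the lint screen stands up out of its slot, m: 0 = fully home, plate flat on the deck; it starts 0.018 to 0.032. It slides straight up and down with about 6 N of friction, stays where it is left, and stops solidly at 0.
- start_top (a point): Centre of the top of the start button: round, white, slightly domed, 37 mm across, 12 mm proud of the sloping console face, in a thin metal bezel (48 mm across, 4 mm high). Site z points straight out of the console face, x along the console (dryer's x), y down the face. The point moves with the button.
- start (a joint): Travel of the start button, pressed straight into the console face, m: 0 = released, 0.006 = all the way in (solid stop). Spring: 2 N to begin, 6 N all the way in; it counts as pressed beyond 0.004 and springs back when released.
- signal_top (a point): Centre of the top of the small square white end-of-cycle button, 16 mm wide and 9 mm proud of the face, next to the start button (55 mm centre to centre). Not to be pressed. Axes as for the start button.
- signal (a joint): Travel of the small square button, m: 0 = released, 0.004 = all the way in.
- timer_pointer (a point): Tip of the pointer of the large white timer dial (66 mm across, bar grip 26 mm proud of the face; its axis is 95 mm from the start button's, on the side nearer the robot); the point is 28 mm from the dial's axis and turns with it. Not to be turned; its setting varies.
- heat_pointer (a point): Tip of the pointer of the small white heat dial (44 mm across, 23 mm proud of the face, axis 120 mm from the start button's, on the far side); the point is 19 mm from its axis and turns with it. Not to be turned; its setting varies.
- detergent: Loose white detergent bottle, 80 mm across, 170 mm high, about 0.5 kg, standing on the deck. Origin: centre of its underside. Leave alone.
- foil_tape: Loose roll of foil tape lying flat on the deck: bright metal ring 100 mm across, hole 76 mm, 48 mm high. Origin: centre of its underside. Leave alone.
- scoop: Loose white plastic measuring cup, 70 mm across at the rim, 65 mm high, standing mouth up on the deck. Origin: centre of its underside. Leave alone.

How it is judged (in metres and radians):
On the way, in this order (a step that is already met when the one before it is completed fails the run):
1. the lint screen is pushed fully home (less than 2 mm up) (value of joint lint below 0.002 m), for 0.2 s.
2. the start button is held in (beyond 4 mm) for 0.8 s with the fingers (value of joint start above 0.004 m and contact force between the fingers and dryer above 0.5 N), for 0.8 s.
At the end, for the whole second after the job is handed in: Lint screen home within 3 mm, start and square buttons sprung back (within 1 mm), both dial pointers within 6 mm of where they were, and bottle, tape roll and cup upright, at rest and within 20 mm of where they stood (value of joint lint below 0.003 m and value of joint each of start, signal below 0.001 m and distance of each of timer_pointer, heat_pointer from where it was at the start of the episode below 0.006 m and distance of each of detergent, foil_tape, scoop from where it was at the start of the episode below 0.02 m and angle between each of detergent, foil_tape, scoop's own z axis and vertical below 0.1 rad and linear speed of each of detergent, foil_tape, scoop below 0.02 m/s); the robot touches nothing.
It fails at once if the start button is pressed (beyond 3 mm) before the lint screen is home (within 4 mm) (value of joint start above 0.003 m and value of joint lint above 0.004 m).
It fails at once if the lint screen is pulled up out of its slot (beyond 40 mm) (value of joint lint above 0.04 m).
It fails at once if the small square button is pressed (beyond 2 mm) or a dial turned (pointer moved over 6 mm) (value of joint signal above 0.002 m or distance of any of timer_pointer, heat_pointer from where it was at the start of the episode above 0.006 m).
It fails at once if the bottle, tape roll or cup is moved by over 20 mm or tipped (distance of any of detergent, foil_tape, scoop from where it was at the start of the episode above 0.02 m or angle between any of detergent, foil_tape, scoop's own z axis and vertical above 0.3 rad).
It fails at once if the robot leans on the dryer with more than 50 N (contact force between any of the fingers, the arm and dryer above 50 N).
It also fails if it takes over 45 s, if anything falls off the work surface, if the arm or the gripper's body presses on something with over 40 N, if the wrist force passes 120 N, or if a joint passes its speed limit or range.

## Working session

There is one attempt and no reset: what is moved stays moved. The work goes in short steps, Python scripts to look and compute and a tool call to move; the robot and the scene stay as the last step left them, time stands still between calls to the robot, and variables do not carry over. Pictures are saved under pics/ and viewed, at most 10 in all, crops included, and the job is handed in when it is done.

Besides the shell and the picture viewer there is one more tool, called after "Call:" in YAML: its name, and indented under it one key for each argument. arm_command: Moves the arm, as the interface text tells. Its arguments: {"type":"object","properties":{"rows":{"type":"array"},"squeeze":{"type":"number"}},"required":["rows"]}

```bash
mkdir -p pics
cat > h.py <<'E'
import numpy as np, cv2
from workcell import env
def cloud(f):
    h,w=f["z_map"].shape; F=h/2/np.tan(np.radians(f["fov_y"]/2))
    K=np.array([[F,0,f["cx"]],[0,F,f["cy"]],[0,0,1.]])
    u,v=np.meshgrid(np.arange(w),np.arange(h))
    p=np.stack([u,v],-1).reshape(-1,1,2).astype(np.float64)
    n=cv2.undistortPoints(p,K,np.array(f["dist"],float)).reshape(h,w,2)
    z=f["z_map"]; P=np.dstack([n*z[...,None],z]).astype(float)
    R=np.array(f["R"]);t=np.array(f["t"])
    W=(P-t)@R; W[z<=0]=np.nan
    return W
E
python3 - <<'E'
from h import *
s=env.state(); print(s)
for n in ("scene","top"):
    f=env.grab_frame(n); cv2.imwrite(f"pics/{n}0.png",f["img"]); np.save(n+".npy",cloud(f)); print(n,f["t"],-np.array(f["R"]).T@f["t"])
E
```

```text
{'time_s': 0.0, 'qpos': array([-6.65207383e+01,  1.83503840e+01,  8.97055788e+01, -1.71351860e-03,
        7.20417708e+01, -1.14544686e+00]), 'qvel': array([-0.07189869,  0.04165791, -0.02357976,  0.02252502, -0.00650731,
        0.06396654]), 'effort': array([-1.24032511e-03, -4.12466669e+01, -2.31976980e+01,  7.26451795e-02,
        4.57495172e-02, -1.57747077e-04]), 'ee_pos': array([ 239.3883153 , -522.26057985,  213.13846859]), 'ee_rot': array([-1.79902253e+02, -3.24931595e-04,  2.46252380e+01]), 'force': array([-0.61588035,  0.82481353, -0.23399255]), 'torque': array([ 0.02393268, -0.01391927,  0.01582356]), 'gripper_force': 0.0, 'gripper_width': 91.04969140523268}
scene [ 446.45608005 -194.16838291 1259.6947477 ] [892.39927382 518.12509214 871.22050866]
top [ 66.96478502 635.42472519 902.56101889] [ 454.6660044    61.03598187 1006.1901858 ]
```

View pics/scene0.png

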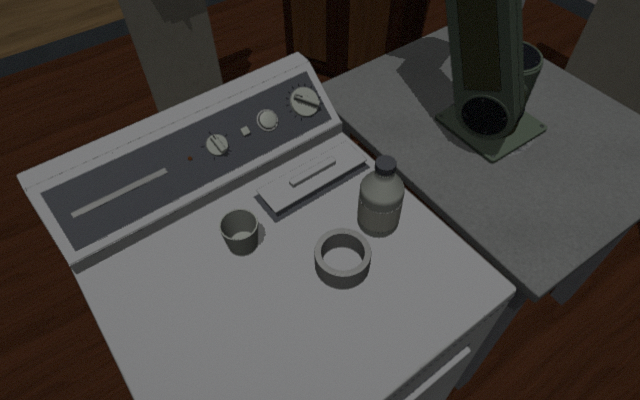

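View pics/top0.png

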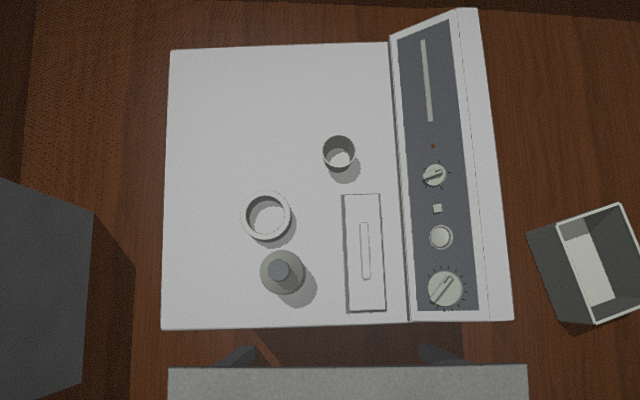

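Scene: start button is at (267,120), square button (245,131), timer (305,101) and grip (313,171). Top: start is at (440,237), square (437,209), timer (445,288), heat (434,175), grip (365,250), bottle (283,272), tape (267,216) and cup (339,152).

Run:
```python
from h import *
T=np.load("top.npy");S=np.load("scene.npy")
def m(A,u,v,r=2): return np.nanmedian(A[v-r:v+r+1,u-r:u+r+1].reshape(-1,3),0).round(1)
for n,u,v in [("start",440,237),("sq",437,209),("timer",445,288),("heat",434,175),("grip",365,250),("gripA",364,225),("gripB",366,275),("plateL",352,215),("plateR",378,300),("bottle",279,270),("deck1",200,100),("deck2",200,310),("deck3",370,80),("face1",460,200),("face2",415,200),("face3",460,70),("face4",405,60)]: print("T",n,m(T,u,v))
for n,u,v in [("start",267,120),("sq",245,131),("timer",305,101),("heat",217,145),("grip",313,171),("bottle",386,163),("deck",200,320)]: print("S",n,m(S,u,v))
# deck plane & edges: grip direction; console axis from grip px above plate
f=T[...,2]
d=(f>105)&(f<116); d[:, 395:]=False; d[:,:150]=False
print("deck z",np.nanmedian(f[60:120,200:380]))
P=T[d][:, :2]; r=cv2.minAreaRect(P.astype(np.float32)); print(r)
g=np.zeros_like(d); g[215:290,357:373]=True
zp=np.nanmedian(T[200:305,348:355,2]); print("plate z",zp)
G=T[g&(f>zp+9)]; print("grip",cv2.minAreaRect(G[:,:2].astype(np.float32)),np.median(G,0))
# console normal
F=np.vstack([T[50:120,440:455].reshape(-1,3),T[50:200,405:418].reshape(-1,3)]);F=F[~np.isnan(F).any(1)];c=F.mean(0);n=np.linalg.svd(F-c)[2][2];n*=np.sign(n[2]);print("n",n,c)
for A,u,v in((T,440,237),(S,267,120)):
  R=A[v-22:v+23,u-22:u+23].reshape(-1,3); h=(R-c)@n; k=(h>7)&(h<16);
  print("button",k.sum(),R[k].mean(0),np.median(h[k]),np.ptp(R[k],axis=0))
```

```text
T start [ 555.8 -161.2  199. ]
T sq [ 609.3 -159.8  195.1]
T timer [ 462.3 -162.6  210.4]
T heat [ 672.2 -155.1  206.1]
T grip [537.8 -26.4 148.6]
T gripA [586.8 -25.9 148.7]
T gripB [489.4 -27.6 148.4]
T plateL [609.6  -3.7 135.1]
T plateR [441.5 -50.9 135.1]
T bottle [493.2 128.4 280.5]
T deck1 [872.3 322.3 111. ]
T deck2 [423.1 302.2 110.3]
T deck3 [916.1 -52.  110.5]
T face1 [ 622.4 -198.7  215.1]
T face2 [ 634.3 -126.7  160.2]
T face3 [ 875.9 -212.7  230.4]
T face4 [ 935.6 -121.3  161.2]
S start [ 560.8 -158.3  196.1]
S sq [ 613.9 -158.2  194.1]
S timer [ 467.9 -153.9  205.3]
S heat [ 681.2 -147.5  203.6]
S grip [539.5 -22.2 148.3]
S bottle [494.7 132.  279.2]
S deck [867.7 115.1 110.1]
deck z 110.53430021246001
((698.1373291015625, 144.82875061035156), (619.4652099609375, 494.8479309082031), 1.49342679977417)
plate z 134.95107090199483
grip ((537.5584106445312, -25.51896858215332), (108.14341735839844, 16.23352813720703), 1.429009199142456) [534.07530633 -25.5996313  148.53326618]
n [-0.01531626  0.6180418   0.78599602] [ 813.77759774 -148.32197148  180.8512218 ]
button 268 [ 556.06550106 -160.07455929  197.16570362] 9.441255750301682 [33.61904176 30.06897434 24.16212672]
button 220 [ 563.76656736 -158.05409708  195.73939942] 9.236129164785229 [74.19173255 28.75403207 24.23036251]
```

Call:
arm_command:
  rows:
    - {"delta_pos":[0,0,-40],"roll":0,"jaw":0}
    - {"delta_pos":[0,0,-80],"roll":0,"jaw":0}
    - {"delta_pos":[0,0,-120],"roll":0,"jaw":0}
    - {"delta_pos":[30,-20,-120],"roll":-0.8,"jaw":0}
    - {"delta_pos":[60,-40,-120],"roll":-1.6,"jaw":0}
    - {"delta_pos":[90,-60,-120],"roll":-2.4,"jaw":0}
    - {"delta_pos":[120,-80,-120],"roll":-3.2,"jaw":0}
    - {"delta_pos":[150,-100,-120],"roll":-4,"jaw":0}
    - {"delta_pos":[180,-120,-120],"roll":-5,"jaw":0}
    - {"delta_pos":[210,-140,-120],"roll":-6,"jaw":0}
    - {"delta_pos":[240,-160,-120],"roll":-7,"jaw":0}
    - {"delta_pos":[270,-185,-120],"roll":-8,"jaw":0}
    - {"delta_pos":[300,-205,-120],"roll":-9,"jaw":0}
    - {"delta_pos":[330,-225,-120],"roll":-10,"jaw":0}
    - {"delta_pos":[360,-245,-120],"roll":-11,"jaw":0}
    - {"delta_pos":[390,-265,-120],"roll":-12,"jaw":0}
    - {"delta_pos":[420,-287,-120],"roll":-13,"jaw":0}
    - {"delta_pos":[450,-308,-120],"roll":-13.4,"jaw":0}
    - {"delta_pos":[478,-327,-120],"roll":-13.4,"jaw":0}
    - {"delta_pos":[478,-327,-120],"roll":-13.4,"jaw":0}
  squeeze: 10

```text
time_s: 1.77
ee_pos: [540.1, -21.4, 332.7]
ee_rot: [-180.0, -0.2, 91.9]
force: [-0.9, 0.6, -0.0]
gripper_width: 0.4
gripper_force: 0.0
```

Call:
arm_command:
  rows:
    - {"delta_pos":[-2,-1,30],"roll":0,"jaw":0}
    - {"delta_pos":[-4,-2,60],"roll":0,"jaw":0}
    - {"delta_pos":[-4,-2,90],"roll":0,"jaw":0}
    - {"delta_pos":[-4,-2,120],"roll":0,"jaw":0}
    - {"delta_pos":[-4,-2,145],"roll":0,"jaw":0}
    - {"delta_pos":[-4,-2,162],"roll":0,"jaw":0}
    - {"delta_pos":[-4,-2,172],"roll":0,"jaw":0}
    - {"delta_pos":[-4,-2,176],"roll":0,"jaw":0}
    - {"delta_pos":[-4,-2,176],"roll":0,"jaw":0}
    - {"delta_pos":[-4,-2,176],"roll":0,"jaw":0}

```text
time_s: 2.6
ee_pos: [536.6, -30.6, 158.9]
ee_rot: [179.9, 0.0, 91.6]
force: [0.6, -0.1, 0.6]
gripper_width: 0.5
gripper_force: 0.0
```

Run:
```python
from h import *
f=env.grab_frame("scene"); cv2.imwrite("pics/s1.png",cv2.resize(f["img"][60:260,180:460],None,fx=2.5,fy=2.5)); s=env.state(); print(s["ee_pos"],s["force"],s["gripper_width"])
```

```text
[536.87277138 -30.54609877 159.2122247 ] [-1.25666486  0.17367762 -0.16664362] 0.36661711325632496
```

View pics/s1.png

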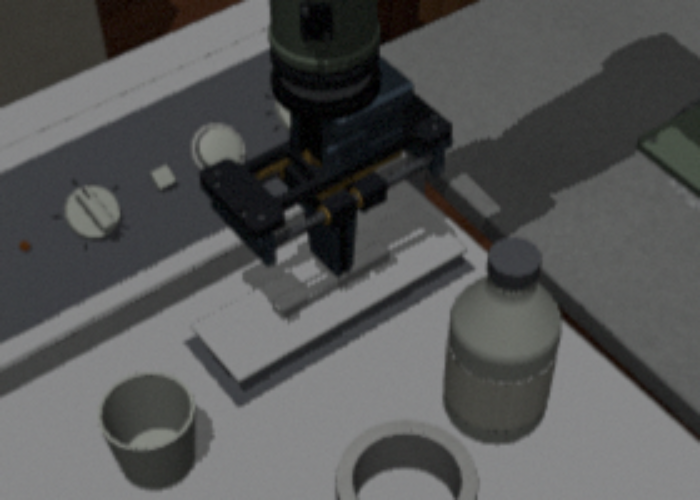

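The fingertips at (340,265) are just above the grip; the bottle and console are clear. I'll push down gradually.

Call:
arm_command:
  rows:
    - {"delta_pos":[4,0,4],"roll":0,"jaw":0}
    - {"delta_pos":[4,0,7],"roll":0,"jaw":0}
    - {"delta_pos":[4,0,9],"roll":0,"jaw":0}
    - {"delta_pos":[4,0,11],"roll":0,"jaw":0}
    - {"delta_pos":[4,0,13],"roll":0,"jaw":0}
    - {"delta_pos":[4,0,15],"roll":0,"jaw":0}
    - {"delta_pos":[4,0,17],"roll":0,"jaw":0}
    - {"delta_pos":[4,0,19],"roll":0,"jaw":0}
    - {"delta_pos":[4,0,21],"roll":0,"jaw":0}
    - {"delta_pos":[4,0,23],"roll":0,"jaw":0}
    - {"delta_pos":[4,0,24],"roll":0,"jaw":0}
    - {"delta_pos":[4,0,24],"roll":0,"jaw":0}

```text
time_s: 3.65
ee_pos: [536.0, -26.3, 133.6]
ee_rot: [180.0, -0.0, 91.6]
force: [0.2, 1.7, 1.5]
gripper_width: 0.4
gripper_force: 0.9
```

Call:
arm_command:
  rows:
    - {"delta_pos":[0,0,0.5],"roll":0,"jaw":0}
    - {"delta_pos":[0,0,1],"roll":0,"jaw":0}
    - {"delta_pos":[0,0,1.5],"roll":0,"jaw":0}
    - {"delta_pos":[0,0,2],"roll":0,"jaw":0}
    - {"delta_pos":[0,0,2.5],"roll":0,"jaw":0}
    - {"delta_pos":[0,0,2.5],"roll":0,"jaw":0}

```text
time_s: 4.15
ee_pos: [535.9, -26.3, 131.4]
ee_rot: [180.0, 0.0, 91.6]
force: [-0.5, 2.2, 3.6]
gripper_width: 0.7
gripper_force: 1.9
```

Call:
arm_command:
  rows:
    - {"delta_pos":[0,0,0.5],"roll":0,"jaw":0}
    - {"delta_pos":[0,0,1],"roll":0,"jaw":0}
    - {"delta_pos":[0,0,1.5],"roll":0,"jaw":0}
    - {"delta_pos":[0,0,1.5],"roll":0,"jaw":0}

```text
time_s: 4.48
ee_pos: [536.0, -26.3, 130.3]
ee_rot: [180.0, 0.0, 91.6]
force: [-1.5, 2.1, 6.1]
gripper_width: 0.6
gripper_force: 3.1
```

Call:
arm_command:
  rows:
    - {"delta_pos":[0,0,0.5],"roll":0,"jaw":0}
    - {"delta_pos":[0,0,1],"roll":0,"jaw":0}
    - {"delta_pos":[0,0,1],"roll":0,"jaw":0}
    - {"delta_pos":[0,0,1],"roll":0,"jaw":0}

```text
time_s: 4.82
ee_pos: [536.0, -26.3, 130.2]
ee_rot: [179.9, 0.0, 91.6]
force: [-3.2, 1.8, 11.8]
gripper_width: -0.0
gripper_force: 5.8
```

Solid stop at z 130.2 (deck + 20), so the screen is home. I'll lift off and go to a point out along the button's normal.

Call:
arm_command:
  rows:
    - {"delta_pos":[0,0,-10],"roll":0,"jaw":0}
    - {"delta_pos":[0,0,-40],"roll":0,"jaw":0}
    - {"delta_pos":[0,0,-70],"roll":0,"jaw":0}
    - {"delta_pos":[0,0,-100],"roll":0,"jaw":0}
    - {"delta_pos":[0,0,-100],"roll":0,"jaw":0}
    - {"delta_pos":[-25,4,-100],"roll":0,"jaw":0}
    - {"delta_pos":[-50,8,-100],"roll":0,"jaw":0}
    - {"delta_pos":[-75,12,-100],"roll":0,"jaw":0}
    - {"delta_pos":[-95,15,-100],"roll":0,"jaw":0}
    - {"delta_pos":[-105,17,-95],"roll":0,"jaw":0}
    - {"delta_pos":[-105,17,-88],"roll":0,"jaw":0}
    - {"delta_pos":[-105,17,-83],"roll":0,"jaw":0}
    - {"delta_pos":[-105,17,-83],"roll":0,"jaw":0}
    - {"delta_pos":[-105,17,-83],"roll":0,"jaw":0}

```text
time_s: 5.98
ee_pos: [555.3, -129.7, 211.2]
ee_rot: [-179.9, -0.0, 91.7]
force: [-0.1, 0.3, 0.8]
gripper_width: 0.6
gripper_force: 0.0
```

Run:
```python
from h import *
s=env.state(); print(s["ee_pos"],s["ee_rot"],s["force"],s["gripper_width"])
f=env.grab_frame("scene"); a=f["img"][60:220,200:380]
g=env.grab_frame("top"); b=g["img"][150:310,330:510]; T=cloud(g)
cv2.imwrite("pics/s2.png",cv2.resize(np.hstack([a,b]),None,fx=2.2,fy=2.2))
S=cloud(f); print("grip S",[np.nanmedian(S[y-1:y+2,x-1:x+2].reshape(-1,3),0).round(1) for x,y in((313,174),(300,180))])
# fingertip points: everything just above TCP
for A in(S,T):
  P=A.reshape(-1,3); e=s["ee_pos"]; k=(P[:,2]>e[2]-5)&(P[:,2]<e[2]+30)&(abs(P[:,0]-e[0])<40)&(abs(P[:,1]-e[1])<25)
  if k.sum(): print(k.sum(),P[k].min(0),P[k].max(0))
```

```text
[ 555.26698279 -129.67677681  211.19422428] [-1.79905766e+02 -3.78137846e-02  9.16899837e+01] [-0.07207514  0.34548509  0.83260685] 0.5764516865068686
grip S [array([535.2, -28.9, 128.9]), array([564.4, -31.8, 128.6])]
168 [ 545.18651428 -144.36069385  209.63480894] [ 567.75327687 -108.8082903   240.9657861 ]
1 [ 563.45029303 -111.00566349  226.5905376 ] [ 563.45029303 -111.00566349  226.5905376 ]
```

View pics/s2.png

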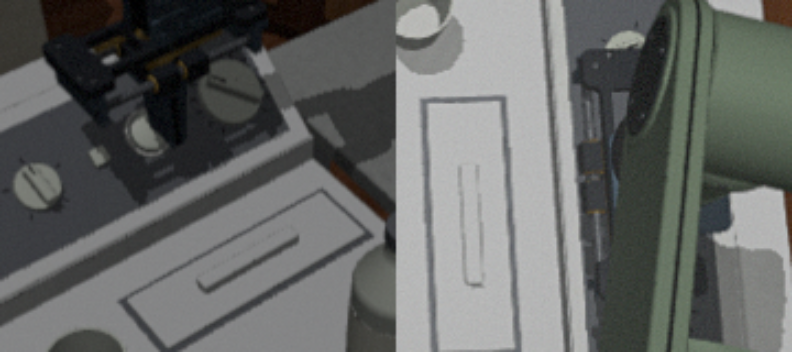

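Plate lies flat, its grip at (248,258) in the crop, and the fingertips at (170,140) are just in front of the button. Now I'll press along the normal.

Call:
arm_command:
  rows:
    - {"delta_pos":[-4,0,4],"roll":0,"jaw":0}
    - {"delta_pos":[-8,0,8.5],"roll":0,"jaw":0}
    - {"delta_pos":[-11,0,12.6],"roll":0,"jaw":0}
    - {"delta_pos":[-12,0,14],"roll":0,"jaw":0}
    - {"delta_pos":[-13,0,15.5],"roll":0,"jaw":0}
    - {"delta_pos":[-14,0,16.5],"roll":0,"jaw":0}
    - {"delta_pos":[-15,0,17.5],"roll":0,"jaw":0}
    - {"delta_pos":[-15,0,18],"roll":0,"jaw":0}
    - {"delta_pos":[-15,0,18],"roll":0,"jaw":0}

```text
time_s: 6.83
ee_pos: [556.1, -145.6, 194.2]
ee_rot: [180.0, -0.0, 91.6]
force: [-1.2, 1.9, 2.3]
gripper_width: 0.4
gripper_force: 2.1
```

Call:
arm_command:
  rows:
    - {"delta_pos":[-0.6,0,0.8],"roll":0,"jaw":0}
    - {"delta_pos":[-1.2,0,1.6],"roll":0,"jaw":0}
    - {"delta_pos":[-1.8,0,2.4],"roll":0,"jaw":0}
    - {"delta_pos":[-2.4,0,3.2],"roll":0,"jaw":0}
    - {"delta_pos":[-3,0,4],"roll":0,"jaw":0}
    - {"delta_pos":[-3,0,4],"roll":0,"jaw":0}

```text
time_s: 7.33
ee_pos: [556.3, -147.4, 191.7]
ee_rot: [179.9, -0.1, 91.6]
force: [-4.2, 6.9, 12.6]
gripper_width: 0.4
gripper_force: 7.0
```

At 14 N along the normal, 6.5 mm in from the released top: the solid stop. Hold there.

Call:
arm_command:
  rows:
    - {"delta_pos":[-0.3,0,0.4],"roll":0,"jaw":0}
    - {"delta_pos":[-0.3,0,0.4],"roll":0,"jaw":0}
    - {"delta_pos":[-0.3,0,0.4],"roll":0,"jaw":0}
    - {"delta_pos":[-0.3,0,0.4],"roll":0,"jaw":0}
    - {"delta_pos":[-0.3,0,0.4],"roll":0,"jaw":0}
    - {"delta_pos":[-0.3,0,0.4],"roll":0,"jaw":0}
    - {"delta_pos":[-0.3,0,0.4],"roll":0,"jaw":0}
    - {"delta_pos":[-0.3,0,0.4],"roll":0,"jaw":0}
    - {"delta_pos":[-0.3,0,0.4],"roll":0,"jaw":0}
    - {"delta_pos":[-0.3,0,0.4],"roll":0,"jaw":0}
    - {"delta_pos":[-0.3,0,0.4],"roll":0,"jaw":0}
    - {"delta_pos":[-0.3,0,0.4],"roll":0,"jaw":0}
    - {"delta_pos":[-0.3,0,0.4],"roll":0,"jaw":0}
    - {"delta_pos":[-0.3,0,0.4],"roll":0,"jaw":0}
    - {"delta_pos":[-0.3,0,0.4],"roll":0,"jaw":0}
    - {"delta_pos":[-0.3,0,0.4],"roll":0,"jaw":0}

```text
time_s: 8.67
ee_pos: [556.3, -147.5, 191.7]
ee_rot: [179.9, -0.2, 91.6]
force: [-5.9, 6.8, 14.1]
gripper_width: 0.4
gripper_force: 7.9
```

Call:
arm_command:
  rows:
    - {"delta_pos":[3,0,-4],"roll":0,"jaw":0}
    - {"delta_pos":[8,0,-10],"roll":0,"jaw":0}
    - {"delta_pos":[16,0,-20],"roll":0,"jaw":0}
    - {"delta_pos":[24,0,-35],"roll":0,"jaw":0}
    - {"delta_pos":[30,0,-60],"roll":0,"jaw":0}
    - {"delta_pos":[30,0,-90],"roll":0,"jaw":0}
    - {"delta_pos":[30,0,-120],"roll":0,"jaw":0}
    - {"delta_pos":[30,0,-150],"roll":0,"jaw":0}
    - {"delta_pos":[30,0,-150],"roll":0,"jaw":0}
    - {"delta_pos":[30,0,-150],"roll":0,"jaw":0}

```text
time_s: 9.5
ee_pos: [556.5, -119.3, 341.6]
ee_rot: [179.7, 0.1, 91.6]
force: [-0.3, -0.2, -0.1]
gripper_width: 0.6
gripper_force: 0.0
```

Run:
```python
from h import *
s=env.state(); print(s["ee_pos"],s["force"],s["time_s"])
f=env.grab_frame("scene"); S=cloud(f); S0=np.load("scene.npy")
cv2.imwrite("pics/s3.png",f["img"])
for n,u,v in [("start",267,120),("sq",245,131),("grip",313,174),("bottle",386,163)]: print(n,*[np.nanmedian(A[v-2:v+3,u-2:u+3].reshape(-1,3),0).round(1) for A in(S0,S)])
```

```text
[ 556.54953544 -119.325378    341.60353093] [-0.32517636 -0.24137749 -0.07896842] 9.5
start [ 560.8 -158.3  196.1] [ 560.8 -158.1  196. ]
sq [ 613.9 -158.2  194.1] [ 613.1 -157.6  194.4]
grip [542.6 -18.6 144.1] [534.8 -29.5 129.4]
bottle [494.7 132.  279.2] [495.1 132.2 279.8]
```

View pics/s3.png

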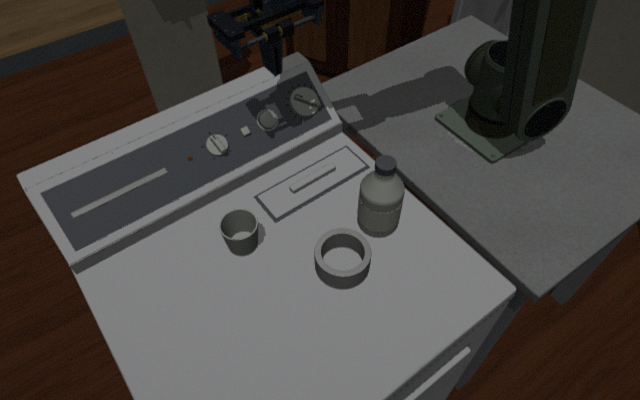

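The screen is home (grip at 313,180), the button has sprung back at (267,120), and the dials, bottle, tape and cup are unmoved.

```bash
python3 -c "
from workcell import env
print(env.job_done())"
```

```text
the job is handed in; nothing more can be done
None
```

The lint screen was pushed fully home, then the start button was pressed to its stop, held for over a second and released; nothing else in the final picture had moved. The job is handed in, but no verdict came back.

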